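# Lock the bayonet filler cap onto the gear reducer

### The arm

A 6-joint arm with a two-finger parallel gripper is mounted at the origin on the work surface. World frame = base frame: x ahead of the robot, y to its left, z up, the work surface at z = 0. Lengths are in m, angles in rad, forces in N, time in s.
With the tool pointing down it reaches from about 0.35 to 0.85 m from the base axis. Payload 8.1 kg.
Tool frame: the origin (TCP) lies between the finger pads; the fingertips stand 11 mm ahead of it and the grasp point (between the pads) lies 8 mm behind it; y points along the fingers, x is the direction in which the jaws open and shut, and the axes are right-handed (so a half turn about y gives the same grasp; the last joint's range is limited). The gripper opens to 93 mm and grips with 3 to 60 N. Pads are 15 mm wide; open, the fingers measure 128 mm over their backs; the gripper's body (75 mm by 188 mm) begins 65 mm behind the grasp point.
Start: joints at [1.181, 0.13, 1.488, -0, 1.523, -0.085], TCP at [0.18, 0.572, 0.23] pointing down, gripper open.
Joint ranges: [-2.96, 2.96], [-0.89, 2.26], [0.02, 2.5], [-1.34, 4.48], [0, 2.73], [-2.66, 2.66]. Speed limits (rad/s): [2.39, 2.39, 2.79, 3.14, 3.14, 3.14].

### API

Orientations are given as a rotation vector (axis times angle).
In Python, from plant import readout, optics, robot gives the robot as it stands.
- The arm moves only by the shell command python3 -m creep 'ROWS' [FORCE]. ROWS is JSON, a list that holds one entry, the list of rows, each a list of 7 numbers: the closure, from 0 (fully open) to 1 (shut), then the shift along the tool's x, y, z in cm, then the turn, a rotation vector about the tool's x, y, z in degrees. In form: [[[grip, x, y, z, wx, wy, wz], ...]]. A call has exactly 8 rows; each row shifts and turns the pose as measured when the row begins, along the tool's axes as they then stand; what a row does not reach is not made up. A row lasts 1/10 s, in which the tool goes at most 50 mm and 8.59 degrees, less where a joint would pass 70% of its speed; a pose out of reach is approached as far as the arm can. A call is refused whole if a number of a shift passes 5 or a number of a turn 8.59, either way. A call with a gripper value outside its range is refused whole. The fingers move at their own pace and stop on an object; FORCE is the grip in N (left out, the last holds). Time passes only in rows, so rows that do not move let the fingers close, or fill a call up. It gives the time, the measured TCP pose, the force and the opening at its end, in the units of the state.
- readout.read_state(): the state, without advancing time (a new reading comes with each control period).
- optics.read_camera(name): name is "scene" or "top" or "wrist"; returns a dict with "frame" (400x640x3 uint8, red, green, blue), "depth" (400x640 float32, m along the optical axis (not along the pixel's ray), 0 where there is no reading), "intrinsics" (3x3 intrinsics, pixels), "R" (3x3) and "t" (3): a world point X has camera coordinates R X + t. Camera axes: x right, y down, z forward; pixel columns grow to the right and rows downward; lengths in m; the calibration is good to about 2 mm. A picture is of the moment at which its call begins.
- robot.close_job(): hands the job in, once; it reports no verdict.
The state is a dict: "t": time; "q": joint angles; "dq": joint speeds; "joint_torque": joint torques, N m; "tool_pos": TCP position; "orientation": TCP orientation; "force": force on the tool from outside, world axes, zero at the start; "wrist_torque": the same for the moment, N m; "opening": finger opening in m.
Only numpy, scipy, OpenCV 4.12 (cv2) and the standard library are available. Lean on these libraries where they do the work, as an engineer would, in place of code of your own. Each camera call takes 0.05 s, during which the arm holds its last target. There are 200 camera calls.

### The job

Take the filler cap out of the wooden block and close the gear reducer's filler neck with it: find the slots in the neck with the cap's two lugs, push the cap in against the spring seal, and turn it clockwise until it locks, then let go. Feel for the slots and push gently: the forces between cap and neck, wedging included, must stay under 50 N; leave the other things on the bench where they are.

Things in the scene. Friction and masses are not known exactly. Their poses are not given: they have to be found in the camera images.
- cap_center (a point): Centre, half-way up, of the loose aluminium filler cap, 56.5 mm tall, 0.14 to 0.24 kg. z up along its axis, x along its lugs and grip bar. Round head 60 mm across from 7.8 mm below to 0.2 mm above this point; 28 mm round shank below it; it ends 28.3 mm below in a nose tapering over its last 4 mm to 22 mm across. At the start it stands upright in the block, head on the block's top, nose and lugs in the hole.
- cap_grip (a point): Middle of the cap's grip bar, 14 mm above cap_center. The bar stands on the head: 46 mm along the cap's x, 14 mm thick along its y, 28 mm tall; pinch it across y from above.
- cap_lugs (a point): On the cap's axis at mid-height of its two lugs, 17.8 mm below cap_center. The lugs stick out of the shank along the cap's +x and -x, reach 20 mm from the axis, are 6 mm wide and 5 mm tall.
- neck_mouth (a point): Centre of the rim of the steel filler neck, a tube 60 mm across and 36 mm tall on top of the gear reducer; 126 mm above the bench. Axes are the reducer's: z up, x towards its motor. The rim has a round opening 29.8 mm across with two opposite slots 8.4 mm wide reaching 21.5 mm out. They lie within 0.45 rad either way of this x axis; the exact angle is not measured (see it or feel for it).
- neck_rest (a point): Where cap_center is (20.3 mm above neck_mouth) when the lugs rest on the rim beside the slots, the nose already inside the opening. Over the slots the cap drops freely 3 mm, then its nose meets the spring seal, which pushes up with about 3 N there and 9 N fully down. Lugs forced in askew wedge hard.
- neck_down (a point): Where cap_center is (7.8 mm above neck_mouth) when the cap is fully down, head on the rim. Lower than 9.2 mm above neck_mouth it can turn, only clockwise seen from above: 0.77 to 0.95 rad from the slots the lugs are under the locking pockets; a fixed stop ends the turn at 0.95 rad.
- neck_locked (a point): Where cap_center rests (12.3 mm above neck_mouth, head 4.5 mm off the rim) when the cap is locked: pushed down, turned under the pockets and let go, the spring lifts its lugs into the pockets. An unlocked cap is pushed back up to 17 mm above neck_mouth.
- gearbox: Blue gear reducer, 150 mm square foot, 90 mm tall without the neck, fixed to the bench, with a grey motor (94 mm across, up to 109 mm high) reaching to 247 mm along its own +x. Origin: centre of its underside below the neck. Its neck ring and seal belong to it.
- block: Wooden parts block 100 x 100 x 40 mm, fixed; origin: centre of its underside. A hole 48 mm across, 30 mm deep, in the middle of its top holds the cap.
- grease_tin: Steel tin, 66 mm across, 85 mm tall, loose, a bystander; origin at the centre of its underside.
- wrench: Open wrench, 140 mm long along x, loose, a bystander; origin at its middle underneath.
- bolt_cup: Small aluminium cup, 70 mm across, 50 mm tall, loose, a bystander; origin at the centre of its underside.
Things that resemble listed ones, but are neither listed nor needed, are in the scene too. Leave any blue look-alike of the part that bears cap_center alone.

How it is judged:
On the way:
1. the cap's lugs are through the slots and the cap is pushed down against the spring seal (z of cap_center in the frame of neck_mouth below 0.0096 m and horizontal distance between cap_center and neck_mouth below 0.006 m), for 0.1 s.
At the end, for the whole second after the job is handed in: The cap is locked in the neck and released: its centre 10.7 to 14.2 mm above the centre of the rim (lugs risen into the locking pockets) and within 4 mm of the neck's axis, upright within 0.1 rad, its lugs turned at least 0.3 rad from the reducer's x axis, at rest (z of cap_center in the frame of neck_mouth between 0.0107 and 0.0142 m and horizontal distance between cap_center and neck_mouth below 0.004 m and angle between cap_center's own z axis and vertical below 0.1 rad and angle between the x axis of cap_center and the x axis of neck_mouth, either way round above 0.3 rad and linear speed of cap below 0.02 m/s and contact force between the fingers and cap below 0.1 N); the robot touches nothing.
It fails at once if the cap presses on the neck or reducer with more than 50 N (contact force between cap and gearbox above 50 N).
It fails at once if a bystander is moved more than 30 mm (distance of any of grease_tin, wrench, bolt_cup from where it was at the start of the episode above 0.03 m).
It also fails if it takes over 61 s, if anything falls off the work surface, if the arm or the gripper's body presses on something with over 40 N, if the wrist force passes 120 N, or if a joint passes its speed limit or range.

## Working session

There is one attempt and no reset: what is moved stays moved. The work goes in short steps, Python scripts to look and compute and a shell command to move; the robot and the scene stay as the last step left them, time stands still between calls to the robot, and variables do not carry over. Pictures are saved under pics/ and viewed, about 8 in all and at most 12, crops included, and the job is handed in when it is done.

```bash
ls; mkdir -p pics
python3 - <<'E'
from plant import readout, optics
import cv2,numpy as np
print(readout.read_state())
for n in ["top","scene"]:
    c=optics.read_camera(n); np.savez(f"pics/{n}0.npz",**c)
    cv2.imwrite(f"pics/{n}0.png",c["frame"][:,:,::-1]); print(n,c["intrinsics"],c["R"],c["t"])
E
```

```text
pics
{'t': 0.0, 'q': array([ 1.18063647e+00,  1.31149207e-01,  1.48926864e+00, -2.64631361e-05,
        1.52301773e+00, -8.53958122e-02]), 'dq': array([ 0.00125951,  0.00126073, -0.00035864, -0.00191505,  0.00172092,
       -0.00161073]), 'joint_torque': array([-1.09186709e-03, -5.59843862e+01, -4.91757560e+01,  7.66703929e-02,
        3.57053080e-02, -2.15702044e-04]), 'tool_pos': array([0.17981506, 0.57184123, 0.22860043]), 'orientation': array([-1.33910733, -0.98067141,  0.9832603 ]), 'force': array([-0.32248741,  0.31417762, -0.17201528]), 'wrist_torque': array([-0.03274287,  0.03900919, -0.00292769]), 'opening': 0.09307864438531198}
top [[480.85400522   0.         317.21472814]
 [  0.         480.85400522 194.04529697]
 [  0.           0.           1.        ]] [[ 1.84789237e-03 -9.99998154e-01 -5.27125155e-04]
 [-9.78439114e-01 -1.69918695e-03 -2.06528482e-01]
 [ 2.06527205e-01  8.97402275e-04 -9.78440447e-01]] [0.08913297 0.53979204 1.15223487]
scene [[451.06700694   0.         322.0505823 ]
 [  0.         451.06700694 193.69507758]
 [  0.           0.           1.        ]] [[ 0.66671653  0.74530901 -0.00188338]
 [ 0.58545855 -0.52528266 -0.61750823]
 [-0.46122375  0.41060031 -0.78656217]] [-0.40118985 -0.18002068  1.32346696]
```

View pics/top0.png

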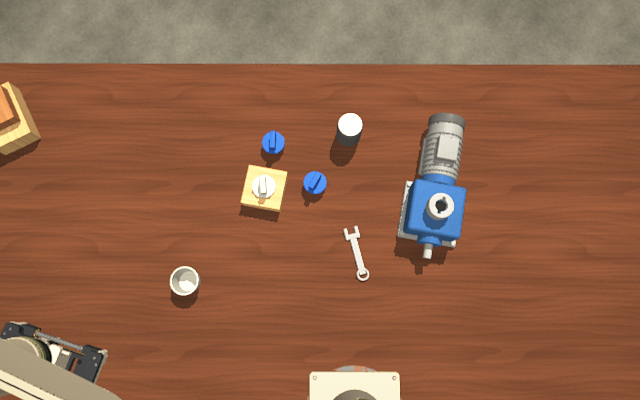

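View pics/scene0.png

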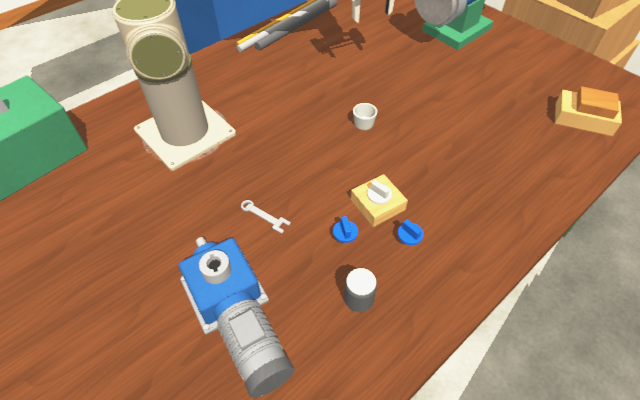

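The top view shows the cap in the block at about (263,187), the neck at (440,206) and the motor pointing image-up. The scene view agrees: cap (378,192), neck (214,265). Next I'll measure by colour and rays.

```bash
cat > h.py <<'E'
import numpy as np,cv2
from scipy.spatial.transform import Rotation as Ro
def ray(c,uv,z):
    K,R,t=c["intrinsics"],c["R"],c["t"]; uv=np.atleast_2d(uv)
    d=np.c_[uv,np.ones(len(uv))]@np.linalg.inv(K).T@R; o=-R.T@t
    return o+d*((z-o[2])/d[:,2])[:,None]
def proj(c,X):
    p=c["R"]@np.asarray(X)+c["t"]; p=c["intrinsics"]@p; return p[:2]/p[2]
def cloud(c):
    d=c["depth"]; v,u=np.indices(d.shape); K=c["intrinsics"]
    P=np.stack([(u-K[0,2])/K[0,0]*d,(v-K[1,2])/K[1,1]*d,d],-1)
    return (P-c["t"])@c["R"]
E
python3 - <<'E'
from h import *
c=dict(np.load("pics/top0.npz")); s=dict(np.load("pics/scene0.npz"))
for n,cc,cap,nk in (("top",c,(263,187),(440,206)),("scene",s,(378,192),(214,265))):
    P=cloud(cc); hsv=cv2.cvtColor(cc["frame"],cv2.COLOR_RGB2HSV)
    def reg(p,r): 
        m=np.zeros(hsv.shape[:2],bool); m[p[1]-r:p[1]+r,p[0]-r:p[0]+r]=1; return m
    ok=cc["depth"]>0
    g=reg(cap,25)&ok&(P[...,2]>.066)&(P[...,2]<.085)
    X=P[g]; print(n,"grip",g.sum(),X.mean(0),cv2.minAreaRect((X[:,:2]*1000).astype(np.float32)))
    hd=reg(cap,25)&ok&(P[...,2]>.0445)&(hsv[...,1]<60); X=P[hd]; print("head",hd.sum(),cv2.minEnclosingCircle((X[:,:2]*1000).astype(np.float32)))
    r=reg(nk,22)&ok&(P[...,2]>.119)&(P[...,2]<.134);X=P[r]; print("neck",r.sum(),X.mean(0),cv2.minEnclosingCircle((X[:,:2]*1000).astype(np.float32)))
    t=ok&(hsv[...,0]>100)&(hsv[...,0]<125)&(hsv[...,1]>120)&(P[...,2]>.08)&(P[...,2]<.1)&reg(nk,60);X=P[t]; print("box top",t.sum(),cv2.minAreaRect((X[:,:2]*1000).astype(np.float32)))
a=cv2.resize(c["frame"][150:240,220:310],(400,400),interpolation=2); b=cv2.resize(c["frame"][160:250,395:485],(400,400),interpolation=2)
cv2.imwrite("pics/crop.png",np.hstack([a,b])[:,:,::-1])
E
```

```text
top grip 108 [0.56036972 0.22587419 0.07458822] ((561.720703125, 226.3745574951172), (46.653987884521484, 13.976046562194824), 6.3702168464660645)
head 392 ((561.7973022460938, 226.60313415527344), 29.72313117980957)
neck 363 [ 0.49785458 -0.2014381   0.12455341] ((498.3587646484375, -201.68016052246094), 29.82752799987793)
box top 2275 ((504.08856201171875, -201.59449768066406), (126.93035125732422, 163.6243438720703), 79.20541381835938)
scene grip 135 [0.56235367 0.22619516 0.07491486] ((561.3543701171875, 227.89108276367188), (44.57332229614258, 16.701906204223633), 3.6159002780914307)
head 407 ((561.139404296875, 228.11924743652344), 30.79194450378418)
neck 510 [ 0.50113621 -0.20132288  0.12679317] ((498.9667053222656, -200.27880859375), 30.415512084960938)
box top 2792 ((498.8728942871094, -201.81881713867188), (126.73051452636719, 167.88937377929688), 79.45651245117188)
```

View pics/crop.png

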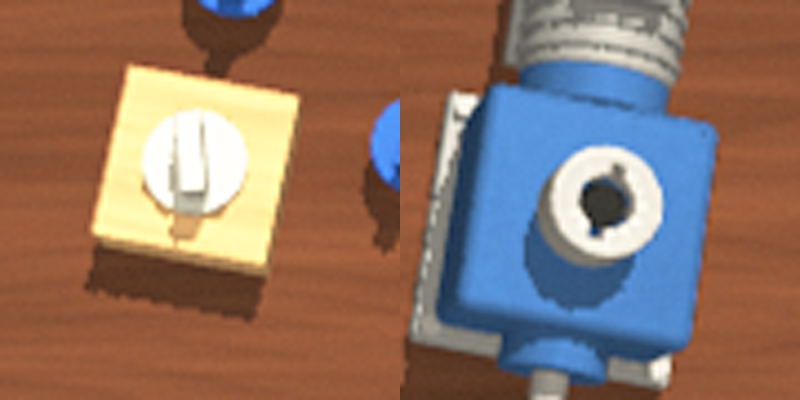

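The grip bar is at yaw of about 6°. The reducer's x is at about -11°, and the slots look to be at about -19° world. I'll get the tool axes and wrist camera mounting, and a planner that prints rows for me to type.

```bash
cat >> h.py <<'E'
def plan(pos,yaw,n=8,lim=4.5,mod=True):
    """remaining shift to TCP pos, jaw-axis (tool x) at world yaw deg; prints n rows"""
    from plant import readout
    s=readout.read_state(); R=Ro.from_rotvec(s["orientation"]); p=s["tool_pos"].copy()
    x=R.as_matrix()[:,0]; cy=np.degrees(np.arctan2(x[1],x[0]))
    if mod: yaw=cy+(yaw-cy+90)%180-90
    a=np.radians(yaw); X=np.array([np.cos(a),np.sin(a),0]);Y=np.array([0,0,-1.]);G=Ro.from_matrix(np.c_[X,Y,np.cross(X,Y)])
    print("t",round(s["t"],2),"p",p.round(4),"yaw",cy.round(2),"->",round(yaw,2),"tilt",np.degrees(np.arccos(-R.as_matrix()[2,1])).round(2),"F",s["force"].round(2),"op",s["opening"].round(4),"q",s["q"].round(2))
    d=np.asarray(pos)-p
    print("world d(mm)",(d*1000).round(1),"tool d(cm)",(R.inv().apply(d)*100).round(2),"turn",np.degrees((R.inv()*G).as_rotvec()).round(2))
    for i in range(n):
        d=np.asarray(pos)-p; w=np.degrees((R.inv()*G).as_rotvec())
        k=n-i; dt=R.inv().apply(d)*100
        dt=dt/max(k,1) if np.abs(dt).max()/k<lim else dt*lim/np.abs(dt).max()
        w=w/k if np.abs(w).max()/k<8 else w*8/np.abs(w).max()
        dt=dt.round(2); w=w.round(1)+0
        print(list(map(float,dt+0)),list(map(float,w)))
        p=p+R.apply(dt/100); R=R*Ro.from_rotvec(np.radians(w))
E
python3 - <<'E'
from h import *
from plant import optics,readout
s=readout.read_state(); R=Ro.from_rotvec(s["orientation"]).as_matrix(); print(R.round(3))
c=optics.read_camera("wrist"); print(c["intrinsics"].round(1)); o=-c["R"].T@c["t"]
print("cam pos in tool",(R.T@(o-s["tool_pos"])).round(4)); print("cam axes in tool (rows)\n",(c["R"]@R).round(3))
plan([.56,.227,.2],6-90+0,8)
plan([.4985,-.201,.26],-19-90,8)
E
```

```text
[[ 0.3   -0.001 -0.954]
 [ 0.954 -0.002  0.3  ]
 [-0.002 -1.     0.   ]]
[[351.4   0.  323.4]
 [  0.  351.4 196.4]
 [  0.    0.    1. ]]
cam pos in tool [-1.000e-04 -1.551e-01  6.890e-02]
cam axes in tool (rows)
 [[ 1.     0.001 -0.   ]
 [ 0.    -0.252 -0.968]
 [-0.001  0.968 -0.252]]Traceback (most recent call last):
  File "<stdin>", line 6, in <module>
  File "h.py", line 20, in plan
    print("t",round(s["t"],2),"p",p.round(4),"yaw",cy.round(2),"->",round(yaw,2),"tilt",np.degrees(np.arccos(-R.as_matrix()[2,1])).round(2),"F",s["force"].round(2),"op",s["opening"].round(4),"q",s["q"].round(2))
                                                                                                                                                                         ^^^^^^^^^^^^^^^^^^
AttributeError: 'float' object has no attribute 'round'
```

```bash
sed -i 's/s\["opening"\].round(4)/round(float(s["opening"]),4)/' h.py
python3 - <<'E'
from h import *
plan([.56,.227,.16],96,16)
E
```

```text
t 0.15 p [0.1799 0.572  0.2288] yaw 72.54 -> 96.0 tilt 0.08 F [0.05 0.54 0.03] op 0.0924 q [ 1.18  0.13  1.49 -0.    1.52 -0.09]
world d(mm) [ 380.1 -345.   -68.8] tool d(cm) [-21.49   6.91 -46.61] turn [-2.000e-02 -2.346e+01 -8.000e-02]
[-1.34, 0.43, -2.91] [0.0, -1.5, 0.0]
[-1.42, 0.43, -2.88] [0.0, -1.5, 0.0]
[-1.49, 0.43, -2.84] [0.0, -1.5, 0.0]
[-1.57, 0.43, -2.8] [0.0, -1.5, 0.0]
[-1.64, 0.43, -2.76] [0.0, -1.5, 0.0]
[-1.71, 0.43, -2.71] [0.0, -1.5, 0.0]
[-1.78, 0.43, -2.67] [0.0, -1.4, 0.0]
[-1.85, 0.43, -2.62] [0.0, -1.5, 0.0]
[-1.92, 0.43, -2.57] [0.0, -1.4, 0.0]
[-1.98, 0.43, -2.53] [0.0, -1.5, 0.0]
[-2.04, 0.43, -2.47] [0.0, -1.4, 0.0]
[-2.1, 0.44, -2.42] [0.0, -1.5, 0.0]
[-2.17, 0.43, -2.37] [0.0, -1.4, 0.0]
[-2.22, 0.44, -2.31] [0.0, -1.5, 0.0]
[-2.28, 0.43, -2.26] [0.0, -1.4, 0.0]
[-2.34, 0.44, -2.2] [0.0, -1.5, -0.1]
```

```bash
python3 -m creep '[[[0,-1.4,0.1,-2.9,0,-1.5,0],[0,-1.4,0.4,-2.9,0,-1.5,0],[0,-1.5,0.4,-2.8,0,-1.5,0],[0,-1.6,0.4,-2.8,0,-1.5,0],[0,-1.6,0.4,-2.8,0,-1.5,0],[0,-1.7,0.4,-2.7,0,-1.5,0],[0,-1.8,0.4,-2.7,0,-1.4,0],[0,-1.9,0.4,-2.6,0,-1.5,0]]]' 30
python3 -m creep '[[[0,-1.9,0.4,-2.6,0,-1.5,0],[0,-2.0,0.4,-2.5,0,-1.5,0],[0,-2.0,0.4,-2.5,0,-1.4,0],[0,-2.1,0.4,-2.4,0,-1.5,0],[0,-2.2,0.4,-2.4,0,-1.4,0],[0,-2.2,0.4,-2.3,0,-1.5,0],[0,-2.3,0.4,-2.3,0,-1.4,0],[0,-2.3,0.4,-2.2,0,-1.5,0]]]'
python3 - <<'E'
from h import *
plan([.56,.227,.16],96,8)
E
```

```text
t: 0.95
tool_pos: [0.3728, 0.3949, 0.1964]
orientation: [-1.247, -1.145, 1.153]
force: [1.3, 0.2, -0.3]
opening: 0.0928
t: 1.75
tool_pos: [0.5726, 0.2176, 0.1603]
orientation: [-1.142, -1.298, 1.311]
force: [-0.2, -0.2, -0.2]
opening: 0.0928
t 1.75 p [0.5726 0.2176 0.1603] yaw 97.51 -> 96.0 tilt 0.47 F [-0.24 -0.2  -0.18] op 0.0928 q [ 0.28  0.21  1.52 -0.    1.41 -1.42]
world d(mm) [-12.6   9.4  -0.3] tool d(cm) [1.1  0.03 1.13] turn [-0.42  1.51 -0.2 ]
[0.14, 0.0, 0.14] [-0.1, 0.2, 0.0]
[0.14, 0.0, 0.14] [0.0, 0.2, 0.0]
[0.14, 0.0, 0.14] [-0.1, 0.2, 0.0]
[0.13, 0.01, 0.14] [0.0, 0.2, 0.0]
[0.13, 0.0, 0.14] [-0.1, 0.2, -0.1]
[0.13, 0.01, 0.15] [0.0, 0.2, 0.0]
[0.14, 0.0, 0.15] [-0.1, 0.2, -0.1]
[0.13, 0.01, 0.14] [0.0, 0.1, 0.0]
```

```bash
python3 -m creep '[[[0,0.5,0,0.5,-0.2,0.8,-0.1],[0,0.4,0,0.4,-0.2,0.7,-0.1],[0,0.2,0,0.2,0,0,0],[0,0,0,0,0,0,0],[0,0,0,0,0,0,0],[0,0,0,0,0,0,0],[0,0,0,0,0,0,0],[0,0,0,0,0,0,0]]]'
python3 - <<'E'
from h import *
from plant import optics
plan([.56,.227,.16],96,1)
c=optics.read_camera("wrist"); np.savez("pics/w1.npz",**c); P=cloud(c); hsv=cv2.cvtColor(c["frame"],cv2.COLOR_RGB2HSV)
near=np.hypot(P[...,0]-.5615,P[...,1]-.227)<.035
for lo,hi in ((.070,.082),(.042,.054)):
    m=near&(c["depth"]>0)&(P[...,2]>lo)&(P[...,2]<hi)&(hsv[...,1]<60)
    X=(P[m][:,:2]*1000).astype(np.float32); print(m.sum(),np.median(P[m][:,2]),cv2.minAreaRect(X),cv2.minEnclosingCircle(X))
cv2.imwrite("pics/w1.png",c["frame"][:,:,::-1])
print("proj",proj(c,[.5615,.227,.076]))
E
```

```text
t: 2.55
tool_pos: [0.5593, 0.2269, 0.1589]
orientation: [-1.158, -1.283, 1.286]
force: [0.5, -0.3, -0.0]
opening: 0.0927
t 2.55 p [0.5593 0.2269 0.1589] yaw 95.91 -> 96.0 tilt 0.13 F [ 0.52 -0.32 -0.04] op 0.0927 q [ 0.3   0.18  1.56 -0.    1.4  -1.37]
world d(mm) [0.7 0.1 1.1] tool d(cm) [ 0.   -0.11 -0.08] turn [-0.12 -0.09 -0.04]
[0.0, -0.11, -0.08] [-0.1, -0.1, 0.0]
1221 0.07588147116218508 ((561.4823608398438, 227.19293212890625), (45.73557662963867, 13.616602897644043), 5.677128791809082) ((561.7703857421875, 226.944091796875), 23.34450912475586)
3160 0.04799770061857413 ((560.8307495117188, 227.1221160888672), (57.72810363769531, 58.98236083984375), 5.371283054351807) ((561.8580932617188, 227.00198364257812), 29.930313110351562)
proj [324.24829415 209.48240941]
```

View pics/w1.png

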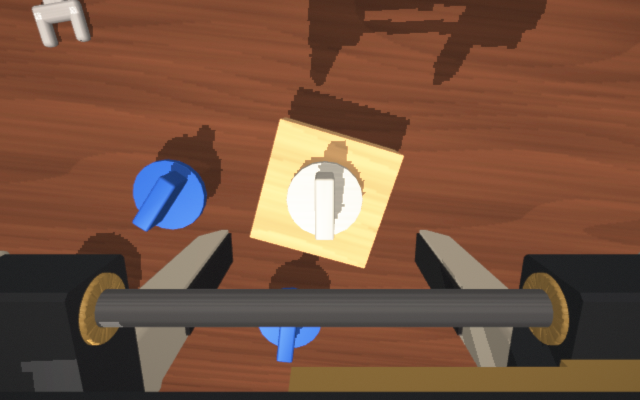

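Wrist view: the cap bar is upright at (325,205), centred between the fingers, and the blue look-alikes at (170,195) and (290,330) are clear of them. Descending.

```bash
python3 -m creep '[[[0,0,1.8,-0.2,0,0,0],[0,0,2,-0.1,0,0,0],[0,0,2,0,0,0,0],[0,0,1.6,0,0,0,0],[0,0,1.0,0,0,0,0],[0,0,0.6,0,0,0,0],[0,0,0.2,0,0,0,0],[0,0,0,0,0,0,0]]]'
python3 - <<'E'
from h import *
plan([.5616,.227,.0620],95.7,1)
E
```

```text
t: 3.4
tool_pos: [0.5644, 0.2275, 0.0656]
orientation: [-1.16, -1.286, 1.283]
force: [0.4, -0.1, 0.3]
opening: 0.0932
t 3.4 p [0.5644 0.2275 0.0656] yaw 95.89 -> 95.7 tilt 0.13 F [ 0.43 -0.13  0.28] op 0.0932 q [ 0.3   0.28  1.62 -0.    1.23 -1.37]
world d(mm) [-2.8 -0.5 -3.6] tool d(cm) [-0.02  0.36  0.29] turn [0.13 0.19 0.  ]
[-0.02, 0.36, 0.29] [0.1, 0.2, 0.0]
```

```bash
python3 -m creep '[[[0,0,0.2,0.2,0.1,0.2,0],[0,0,0.1,0.1,0,0,0],[0,0,0,0,0,0,0],[0.8,0,0,0,0,0,0],[0.9,0,0,0,0,0,0],[1,0,0,0,0,0,0],[1,0,0,0,0,0,0],[1,0,0,0,0,0,0]]]' 30
python3 -m creep '[[[1,0,0,0,0,0,0],[1,0,0,0,0,0,0],[1,0,0,0,0,0,0],[1,0,0,0,0,0,0],[1,0,0,0,0,0,0],[1,0,-0.2,0,0,0,0],[1,0,-0.5,0,0,0,0],[1,0,-1,0,0,0,0]]]' 40
python3 - <<'E'
from h import *
plan([.5616,.227,.23],95.7,1)
E
```

```text
t: 4.2
tool_pos: [0.5633, 0.2279, 0.0657]
orientation: [-1.164, -1.286, 1.278]
force: [0.3, -0.1, 0.1]
opening: 0.0576
t: 5.0
tool_pos: [0.5613, 0.2272, 0.081]
orientation: [-1.161, -1.282, 1.281]
force: [0.4, -0.2, -1.3]
opening: 0.0141
t 5.0 p [0.5613 0.2272 0.081 ] yaw 95.68 -> 95.7 tilt 0.04 F [ 0.37 -0.21 -1.3 ] op 0.0141 q [ 0.3   0.26  1.62 -0.    1.26 -1.37]
world d(mm) [  0.3  -0.2 149. ] tool d(cm) [ -0.03 -14.9   -0.04] turn [ 0.04 -0.02  0.01]
[-0.01, -4.5, -0.01] [0.0, 0.0, 0.0]
```

```bash
python3 -m creep '[[[1,0,-1.5,0,0,0,0],[1,0,-2.5,0,0,0,0],[1,0,-2.5,0,0,0,0],[1,0,-2.5,0,0,0,0],[1,0,-2.5,0,0,0,0],[1,0,-2,0,0,0,0],[1,0,-0.5,0,0,0,0],[1,0,0,0,0,0,0]]]'
python3 - <<'E'
from h import *
plan([.528,-.116,.225],71,16)
E
```

```text
t: 5.8
tool_pos: [0.5621, 0.2276, 0.2378]
orientation: [-1.166, -1.29, 1.276]
force: [-0.0, 0.1, -1.5]
opening: 0.014
t 5.8 p [0.5621 0.2276 0.2378] yaw 95.68 -> 71.0 tilt 0.53 F [-0.02  0.14 -1.45] op 0.014 q [ 0.3   0.14  1.47 -0.    1.53 -1.37]
world d(mm) [ -34.1 -343.6  -12.8] tool d(cm) [-33.85   1.16   6.81] turn [ 0.49 24.68  0.22]
[-2.12, 0.07, 0.43] [0.0, 1.5, 0.0]
[-2.13, 0.07, 0.37] [0.0, 1.5, 0.0]
[-2.13, 0.07, 0.31] [0.0, 1.5, 0.0]
[-2.14, 0.07, 0.26] [0.0, 1.6, 0.0]
[-2.15, 0.07, 0.2] [0.0, 1.5, 0.0]
[-2.15, 0.07, 0.14] [0.0, 1.6, 0.0]
[-2.16, 0.07, 0.08] [0.0, 1.5, 0.0]
[-2.16, 0.07, 0.03] [0.1, 1.6, 0.0]
[-2.16, 0.07, -0.04] [0.0, 1.5, 0.0]
[-2.16, 0.08, -0.09] [0.1, 1.6, 0.0]
[-2.15, 0.07, -0.15] [0.0, 1.5, 0.0]
[-2.15, 0.08, -0.21] [0.1, 1.6, 0.1]
[-2.14, 0.08, -0.27] [0.0, 1.5, 0.0]
[-2.13, 0.08, -0.32] [0.1, 1.6, 0.1]
[-2.12, 0.08, -0.38] [0.0, 1.5, 0.0]
[-2.11, 0.07, -0.45] [0.1, 1.6, 0.1]
```

```bash
python3 -m creep '[[[1,-1,0,0.2,0,1,0],[1,-2.1,0,0.4,0,1.5,0],[1,-2.1,0,0.3,0,1.5,0],[1,-2.1,0,0.3,0,1.5,0],[1,-2.2,0,0.2,0,1.5,0],[1,-2.2,0,0.1,0,1.5,0],[1,-2.2,0,0,0,1.5,0],[1,-2.2,0,0,0,1.5,0]]]'
python3 -m creep '[[[1,-2.2,0.1,0,0,1.6,0],[1,-2.2,0.1,-0.1,0,1.6,0],[1,-2.2,0.1,-0.2,0,1.6,0],[1,-2.2,0.1,-0.2,0,1.6,0],[1,-2.1,0.1,-0.3,0,1.6,0],[1,-2.1,0,-0.3,0,1.6,0],[1,-1,0,-0.2,0,1,0],[1,0,0,0,0,0,0]]]'
python3 - <<'E'
from h import *
plan([.528,-.116,.225],71,4)
E
```

```text
t: 6.6
tool_pos: [0.5403, 0.0579, 0.2253]
orientation: [-1.254, -1.12, 1.131]
force: [0.8, -0.2, -2.0]
opening: 0.0137
t: 7.4
tool_pos: [0.5149, -0.0937, 0.2068]
orientation: [-1.324, -0.95, 0.989]
force: [-0.0, 0.1, -1.6]
opening: 0.014
t 7.4 p [ 0.5149 -0.0937  0.2068] yaw 71.82 -> 71.0 tilt 1.71 F [-0.01  0.09 -1.62] op 0.014 q [-0.27 -0.04  1.7  -0.01  1.5  -1.53]
world d(mm) [ 13.1 -22.3  18.2] tool d(cm) [-1.72 -1.86 -1.88] turn [-1.64  0.81 -0.47]
[-0.43, -0.46, -0.47] [-0.4, 0.2, -0.1]
[-0.43, -0.46, -0.48] [-0.4, 0.2, -0.1]
[-0.42, -0.46, -0.48] [-0.4, 0.2, -0.1]
[-0.43, -0.46, -0.48] [-0.4, 0.2, -0.2]
```

```bash
python3 -m creep '[[[1,-0.4,-0.5,-0.5,-0.4,0.2,-0.1],[1,-0.4,-0.5,-0.5,-0.4,0.2,-0.1],[1,-0.4,-0.5,-0.5,-0.4,0.2,-0.1],[1,-0.4,-0.4,-0.4,-0.4,0.2,-0.1],[1,0,0,0,0,0,0],[1,0,0,0,0,0,0],[1,0,0,0,0,0,0],[1,0,0,0,0,0,0]]]'
python3 - <<'E'
from h import *
from plant import optics
plan([.528,-.116,.225],71,1)
c=optics.read_camera("wrist"); np.savez("pics/w2.npz",**c); print(proj(c,[.4985,-.201,.126]))
cv2.imwrite("pics/w2.png",c["frame"][:,:,::-1])
P=cloud(c);m=(c["depth"]>0)&(np.hypot(P[...,0]-.4985,P[...,1]+.201)<.04)&(abs(P[...,2]-.126)<.004)
X=P[m];print(m.sum(),np.median(X[:,2]),cv2.minEnclosingCircle((X[:,:2]*1000).astype(np.float32)))
E
```

```text
t: 8.2
tool_pos: [0.5299, -0.1139, 0.227]
orientation: [-1.348, -0.965, 0.963]
force: [-1.0, -0.4, -1.3]
opening: 0.0139
t 8.2 p [ 0.5299 -0.1139  0.227 ] yaw 71.17 -> 71.0 tilt 0.08 F [-0.97 -0.42 -1.29] op 0.0139 q [-0.31 -0.03  1.66  0.    1.51 -1.55]
world d(mm) [-1.9 -2.1 -2. ] tool d(cm) [-0.26  0.2   0.11] turn [0.08 0.17 0.02]
[-0.26, 0.2, 0.11] [0.1, 0.2, 0.0]
[201.02753017 196.95701439]
3463 0.12601732361991 ((499.571533203125, -201.7998504638672), 29.925960540771484)
```

View pics/w2.png

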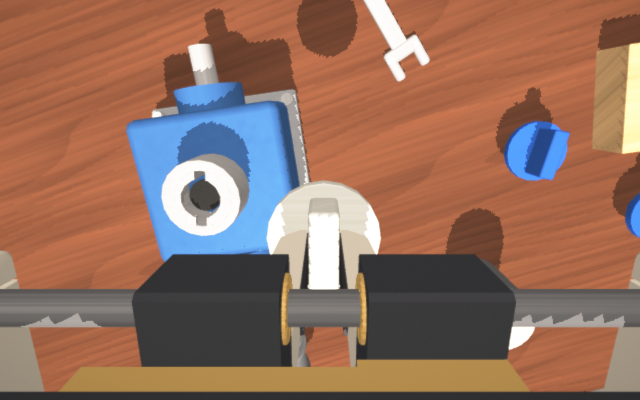

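Run:
```python
from h import *
from plant import readout
c=dict(np.load("pics/w2.npz")); P=cloud(c); hsv=cv2.cvtColor(c["frame"],cv2.COLOR_RGB2HSV)
v,u=np.mgrid[150:245,155:255]; uv=np.c_[u.ravel(),v.ravel()].astype(float)
W=ray(c,uv,.126); z=P[150:245,155:255,2].ravel(); 
rim=abs(z-.126)<.0025
C=np.array(cv2.minEnclosingCircle((W[rim][:,:2]*1000).astype(np.float32))[0])/1000
print("rim z",np.median(z[rim]),"C",C)
hole=~rim&(np.hypot(*(W[:,:2]-C).T)<.025)
H=W[hole][:,:2]; hc=cv2.minAreaRect((H*1000).astype(np.float32)); print("hole rect",hc, "mean",H.mean(0))
for c0 in (C,H.mean(0)):
    d=H-c0; r=np.hypot(*d.T); a=np.degrees(np.arctan2(d[:,1],d[:,0]))
    for lo in(.0165,.0175):
      for s in (-19,161):
        e=(a-s+180)%360-180; k=(r>lo)&(abs(e)<40); print(lo,s,k.sum(),s+e[k].mean())
inner=(np.hypot(*(H-C).T)<.0165)
print("circle of inner", H[inner].mean(0))
# cap in hand
s=readout.read_state();T=Ro.from_rotvec(s["orientation"]); 
Q=T.inv().apply(P.reshape(-1,3)-s["tool_pos"]).reshape(P.shape); ok=(c["depth"]>0)&(hsv[...,1]<60)
b=ok&(np.abs(Q[...,0])<.009)&(Q[...,1]>-.03)&(Q[...,1]<.005)&(np.abs(Q[...,2])<.04)&(np.indices(ok.shape)[0]<285)
print("bar",b.sum(),np.percentile(Q[b],[1,10,50,99],axis=0).round(4))
h=ok&(np.hypot(Q[...,0],Q[...,2])<.045)&(Q[...,1]>.006)&(Q[...,1]<.03)
X=Q[h]; top=np.median(X[:,1]); print("head top y",h.sum(),top,np.percentile(X[:,1],[5,50,95]))
k=X[abs(X[:,1]-top)<.001]; ed=k[np.hypot(k[:,0],k[:,2])>.026]
hull=cv2.convexHull((k[:,[0,2]]*1000).astype(np.float32))[:,0]; hull=hull[hull[:,1]>5]
A=np.c_[2*hull,np.ones(len(hull))]; x=np.linalg.lstsq(A,(hull**2).sum(1),rcond=None)[0]; print("head c (mm)",x[:2],"r",np.sqrt(x[2]+x[0]**2+x[1]**2), len(hull))
```

```text
rim z 0.12603231994935227 C [ 0.49934711 -0.20121909]
hole rect ((498.8389892578125, -199.00485229492188), (35.748435974121094, 37.91938781738281), 21.82279396057129) mean [ 0.49909897 -0.20146215]
0.0165 -19 56 -22.780364871861458
0.0165 161 59 159.85014450056494
0.0175 -19 41 -23.124226810696964
0.0175 161 47 159.69422493043896
0.0165 -19 57 -22.02158381189592
0.0165 161 57 158.86658454768025
0.0175 -19 46 -21.768966077785272
0.0175 161 47 158.75786091617425
circle of inner [ 0.49917655 -0.20145059]
bar 2945 [[-0.0086 -0.0285 -0.0099]
 [-0.0066 -0.0128 -0.0057]
 [ 0.     -0.01    0.0078]
 [ 0.0086  0.0036  0.0241]]
head top y 3994 0.017818317535082617 [0.01229503 0.01781832 0.01930459]
head c (mm) [-0.29454768  1.26543072] r 29.541115387843558 30
```

The slots are at about -21.4° world, the neck centre at (0.4992,-0.2014), and the cap centre 18 mm below the TCP, 1.2 mm along tool z. In the picture, the neck is at (204,196) with its slots nearly parallel to the held bar. Next I'll hover above the neck.

Run:
```python
from h import *
plan([.5004,-.2016,.195],68.6,6)
```

```text
t 8.25 p [ 0.5299 -0.1139  0.227 ] yaw 71.17 -> 68.6 tilt 0.07 F [ 0.75 -0.38 -1.42] op 0.0136 q [-0.31 -0.03  1.66  0.    1.51 -1.55]
world d(mm) [-29.5 -87.7 -32. ] tool d(cm) [-9.25  3.19 -0.04] turn [0.07 2.57 0.02]
[-1.54, 0.53, -0.01] [0.0, 0.4, 0.0]
[-1.54, 0.53, -0.02] [0.0, 0.4, 0.0]
[-1.54, 0.53, -0.03] [0.0, 0.4, 0.0]
[-1.54, 0.53, -0.04] [0.0, 0.5, 0.0]
[-1.54, 0.54, -0.05] [0.0, 0.4, 0.0]
[-1.55, 0.53, -0.05] [0.1, 0.5, 0.0]
```

```bash
python3 -m creep '[[[1,-1,0.2,0,0,0.4,0],[1,-1.6,0.5,0,0,0.4,0],[1,-1.6,0.5,0,0,0.5,0],[1,-1.6,0.5,0,0,0.5,0],[1,-1.6,0.5,-0.1,0,0.4,0],[1,-0.9,0.3,-0.1,0,0.2,0],[1,0,0,0,0,0,0],[1,0,0,0,0,0,0]]]'
python3 - <<'E'
from h import *
plan([.5004,-.2016,.185],68.6,3)
E
```

```text
t: 9.05
tool_pos: [0.4987, -0.2006, 0.1979]
orientation: [-1.363, -0.927, 0.929]
force: [0.6, 0.2, -1.8]
opening: 0.0139
t 9.05 p [ 0.4987 -0.2006  0.1979] yaw 68.47 -> 68.6 tilt 0.12 F [ 0.55  0.22 -1.84] op 0.0139 q [-0.48 -0.02  1.7  -0.    1.46 -1.67]
world d(mm) [  1.7  -1.  -12.9] tool d(cm) [-0.03  1.29 -0.2 ] turn [-0.11 -0.13 -0.04]
[-0.01, 0.43, -0.07] [0.0, 0.0, 0.0]
[-0.01, 0.43, -0.06] [-0.1, -0.1, 0.0]
[-0.01, 0.43, -0.06] [0.0, 0.0, 0.0]
```

```bash
python3 -m creep '[[[1,0,0.4,-0.1,0,0,0],[1,0,0.4,-0.1,-0.1,-0.1,0],[1,0,0.3,0,0,0,0],[1,0,0.2,0,0,0,0],[1,0,0,0,0,0,0],[1,0,0,0,0,0,0],[1,0,0,0,0,0,0],[1,0,0,0,0,0,0]]]'
python3 - <<'E'
from h import *
plan([.5004,-.2016,.174],68.6,1)
E
```

```text
t: 9.85
tool_pos: [0.5018, -0.1993, 0.1843]
orientation: [-1.363, -0.933, 0.932]
force: [-0.0, 0.4, -1.3]
opening: 0.0134
t 9.85 p [ 0.5018 -0.1993  0.1843] yaw 68.77 -> 68.6 tilt 0.05 F [-0.03  0.38 -1.27] op 0.0134 q [-0.47 -0.01  1.71  0.    1.43 -1.67]
world d(mm) [ -1.4  -2.3 -10.3] tool d(cm) [-0.27  1.03  0.05] turn [ 0.05  0.17 -0.  ]
[-0.27, 1.03, 0.05] [0.0, 0.2, 0.0]
```

```bash
python3 -m creep '[[[1,-0.15,0,0,0,0.1,0],[1,-0.1,0.2,0,0,0,0],[1,0,0.2,0,0,0,0],[1,0,0.2,0,0,0,0],[1,0,0,0,0,0,0],[1,0,0,0,0,0,0],[1,0,0,0,0,0,0],[1,0,0,0,0,0,0]]]'
python3 - <<'E'
from h import *
plan([.5004,-.2016,.174],68.6,1)
from plant import optics
optics.read_camera("wrist")
plan([.5004,-.2016,.174],68.6,1)
optics.read_camera("wrist")
plan([.5004,-.2016,.174],68.6,1)
E
```

```text
t: 10.65
tool_pos: [0.5009, -0.202, 0.178]
orientation: [-1.364, -0.931, 0.93]
force: [-0.5, 0.8, -1.6]
opening: 0.0136
t 10.65 p [ 0.5009 -0.202   0.178 ] yaw 68.64 -> 68.6 tilt 0.07 F [-0.46  0.79 -1.61] op 0.0136 q [-0.48 -0.    1.72  0.    1.42 -1.68]
world d(mm) [-0.5  0.4 -4. ] tool d(cm) [0.02 0.4  0.06] turn [ 0.07  0.04 -0.01]
[0.02, 0.4, 0.06] [0.1, 0.0, 0.0]
t 10.7 p [ 0.5009 -0.202   0.178 ] yaw 68.64 -> 68.6 tilt 0.07 F [ 0.53 -0.83 -1.7 ] op 0.0139 q [-0.48 -0.    1.72 -0.    1.42 -1.68]
world d(mm) [-0.5  0.4 -4. ] tool d(cm) [0.02 0.4  0.06] turn [ 0.06  0.04 -0.01]
[0.02, 0.4, 0.06] [0.1, 0.0, 0.0]
t 10.75 p [ 0.5009 -0.2021  0.178 ] yaw 68.64 -> 68.6 tilt 0.07 F [-0.32 -0.38 -1.06] op 0.0138 q [-0.48 -0.    1.72  0.    1.42 -1.68]
world d(mm) [-0.5  0.5 -4. ] tool d(cm) [0.03 0.4  0.06] turn [ 0.07  0.04 -0.01]
[0.03, 0.4, 0.06] [0.1, 0.0, 0.0]
```

```bash
python3 -m creep '[[[1,0.02,0.15,0.05,0,0,0],[1,0,0.15,0,0,0,0],[1,0,0.15,0,0,0,0],[1,0,0.15,0,0,0,0],[1,0,0.1,0,0,0,0],[1,0,0.1,0,0,0,0],[1,0,0,0,0,0,0],[1,0,0,0,0,0,0]]]'
python3 - <<'E'
from h import *
plan([.5004,-.2016,.1665],68.6,1)
E
```

```text
t: 11.55
tool_pos: [0.5004, -0.2016, 0.1691]
orientation: [-1.364, -0.931, 0.93]
force: [-0.3, 0.1, -0.9]
opening: 0.0135
t 11.55 p [ 0.5004 -0.2016  0.1691] yaw 68.65 -> 68.6 tilt 0.06 F [-0.32  0.11 -0.93] op 0.0135 q [-0.48  0.    1.73 -0.    1.4  -1.68]
world d(mm) [-0.  -0.  -2.6] tool d(cm) [-0.    0.26  0.  ] turn [ 0.06  0.05 -0.01]
[0.0, 0.26, 0.0] [0.1, 0.0, 0.0]
```

Nose is at the mouth with no side force. I'll step on gently.

```bash
python3 -m creep '[[[1,0,0.1,0,0,0,0],[1,0,0.1,0,0,0,0],[1,0,0.1,0,0,0,0],[1,0,0.05,0,0,0,0],[1,0,0.05,0,0,0,0],[1,0,0,0,0,0,0],[1,0,0,0,0,0,0],[1,0,0,0,0,0,0]]]'
python3 - <<'E'
from h import *
plan([.5004,-.2016,.162],68.6,1)
E
```

```text
t: 12.35
tool_pos: [0.5005, -0.2016, 0.1649]
orientation: [-1.364, -0.931, 0.93]
force: [-0.2, -0.3, -1.8]
opening: 0.0137
t 12.35 p [ 0.5005 -0.2016  0.1649] yaw 68.65 -> 68.6 tilt 0.07 F [-0.18 -0.33 -1.84] op 0.0137 q [-0.48  0.01  1.74  0.    1.4  -1.68]
world d(mm) [-0.1  0.  -2.9] tool d(cm) [-0.    0.29  0.01] turn [ 0.07  0.05 -0.01]
[0.0, 0.29, 0.01] [0.1, 0.0, 0.0]
```

```bash
python3 -m creep '[[[1,0,0.05,0,0,0,0],[1,0,0.05,0,0,0,0],[1,0,0.05,0,0,0,0],[1,0,0.05,0,0,0,0],[1,0,0.05,0,0,0,0],[1,0,0,0,0,0,0],[1,0,0,0,0,0,0],[1,0,0,0,0,0,0]]]'
python3 - <<'E'
from h import *
plan([.5004,-.2016,.1595],68.6,1)
E
```

```text
t: 13.15
tool_pos: [0.5005, -0.2017, 0.1623]
orientation: [-1.364, -0.931, 0.93]
force: [0.1, -0.3, -1.5]
opening: 0.014
t 13.15 p [ 0.5005 -0.2017  0.1623] yaw 68.65 -> 68.6 tilt 0.08 F [ 0.06 -0.3  -1.45] op 0.014 q [-0.48  0.01  1.74 -0.    1.39 -1.68]
world d(mm) [-0.1  0.1 -2.8] tool d(cm) [0.   0.28 0.02] turn [ 0.08  0.05 -0.01]
[0.0, 0.28, 0.02] [0.1, 0.0, 0.0]
```

```bash
python3 -m creep '[[[1,0,0.05,0,0,0,0],[1,0,0.05,0,0,0,0],[1,0,0.05,0,0,0,0],[1,0,0.05,0,0,0,0],[1,0,0.05,0,0,0,0],[1,0,0,0,0,0,0],[1,0,0,0,0,0,0],[1,0,0,0,0,0,0]]]'
python3 - <<'E'
from h import *
plan([.5004,-.2016,.152],68.6,1)
E
```

```text
t: 13.95
tool_pos: [0.5007, -0.2017, 0.1607]
orientation: [-1.364, -0.931, 0.93]
force: [-1.2, -0.3, 0.9]
opening: 0.014
t 13.95 p [ 0.5007 -0.2017  0.1607] yaw 68.65 -> 68.6 tilt 0.11 F [-1.24 -0.27  0.87] op 0.014 q [-0.48  0.01  1.74 -0.    1.39 -1.68]
world d(mm) [-0.3  0.1 -8.7] tool d(cm) [0.   0.87 0.03] turn [ 0.11  0.05 -0.01]
[0.0, 0.87, 0.03] [0.1, 0.1, 0.0]
```

The spring seal pushes up with about 3 N, so the lugs are in the slots. Pushing down.

```bash
python3 -m creep '[[[1,0,0.1,0.02,0,0,0],[1,0,0.1,0,0,0,0],[1,0,0.1,0,0,0,0],[1,0,0.1,0,0,0,0],[1,0,0.1,0,0,0,0],[1,0,0,0,0,0,0],[1,0,0,0,0,0,0],[1,0,0,0,0,0,0]]]'
python3 - <<'E'
from h import *
plan([.5004,-.2016,.1525],68.6,1)
E
```

```text
t: 14.75
tool_pos: [0.5007, -0.2018, 0.1564]
orientation: [-1.365, -0.932, 0.93]
force: [-2.9, 0.9, 2.8]
opening: 0.0136
t 14.75 p [ 0.5007 -0.2018  0.1564] yaw 68.65 -> 68.6 tilt 0.16 F [-2.86  0.89  2.82] op 0.0136 q [-0.48  0.01  1.75 -0.    1.38 -1.68]
world d(mm) [-0.3  0.2 -3.9] tool d(cm) [0.   0.39 0.04] turn [ 0.15  0.05 -0.02]
[0.0, 0.39, 0.04] [0.2, 0.1, 0.0]
```

```bash
python3 -m creep '[[[1,0,0.05,0.03,0.1,0,0],[1,0,0.1,0.02,0,0,0],[1,0,0.1,0,0,0,0],[1,0,0.1,0,0,0,0],[1,0,0.05,0,0,0,0],[1,0,0,0,0,0,0],[1,0,0,0,0,0,0],[1,0,0,0,0,0,0]]]'
python3 - <<'E'
from h import *
plan([.5004,-.2016,.152],68.6,1)
E
```

```text
t: 15.55
tool_pos: [0.5007, -0.2018, 0.1534]
orientation: [-1.365, -0.932, 0.93]
force: [-2.5, 1.2, 5.5]
opening: 0.0135
t 15.55 p [ 0.5007 -0.2018  0.1534] yaw 68.66 -> 68.6 tilt 0.14 F [-2.45  1.19  5.51] op 0.0135 q [-0.48  0.01  1.75 -0.    1.37 -1.68]
world d(mm) [-0.3  0.2 -1.4] tool d(cm) [0.   0.14 0.04] turn [ 0.13  0.06 -0.03]
[0.0, 0.14, 0.04] [0.1, 0.1, 0.0]
```

```bash
python3 -m creep '[[[1,0,0.05,0.02,0,0,0],[1,0,0.05,0.02,0,0,0],[1,0,0.05,0,0,0,0],[1,0,0.05,0,0,0,0],[1,0,0.05,0,0,0,0],[1,0,0,0,0,0,0],[1,0,0,0,0,0,0],[1,0,0,0,0,0,0]]]'
python3 - <<'E'
from h import *
plan([.5004,-.2016,.152],68.6,1)
E
```

```text
t: 16.35
tool_pos: [0.5007, -0.2017, 0.1528]
orientation: [-1.366, -0.932, 0.93]
force: [-2.5, 0.6, 6.5]
opening: 0.0134
t 16.35 p [ 0.5007 -0.2017  0.1528] yaw 68.66 -> 68.6 tilt 0.21 F [-2.51  0.61  6.47] op 0.0134 q [-0.48  0.01  1.75 -0.    1.37 -1.68]
world d(mm) [-0.3  0.1 -0.8] tool d(cm) [0.   0.08 0.03] turn [ 0.21  0.06 -0.04]
[0.0, 0.08, 0.03] [0.2, 0.1, 0.0]
```

```bash
python3 -m creep '[[[1,0,0.1,0.02,0.1,0,0],[1,0,0.1,0.02,0.1,0,0],[1,0,0.1,0,0,0,0],[1,0,0,0,0,0,0],[1,0,0,0,0,0,0],[1,0,0,0,0,0,0],[1,0,0,0,0,0,0],[1,0,0,0,0,0,0]]]'
python3 - <<'E'
from h import *
plan([.5004,-.2016,.152],68.6,1)
E
```

```text
t: 17.15
tool_pos: [0.5008, -0.2017, 0.1534]
orientation: [-1.365, -0.931, 0.931]
force: [-3.7, 1.9, 5.5]
opening: 0.0135
t 17.15 p [ 0.5008 -0.2017  0.1534] yaw 68.67 -> 68.6 tilt 0.12 F [-3.67  1.88  5.52] op 0.0135 q [-0.48  0.02  1.75 -0.    1.37 -1.68]
world d(mm) [-0.4  0.1 -1.4] tool d(cm) [-0.    0.14  0.04] turn [ 0.11  0.07 -0.05]
[0.0, 0.14, 0.04] [0.1, 0.1, -0.1]
```

```bash
python3 -m creep '[[[1,0,0.1,0.05,0,0,0],[1,0,0.1,0.05,0,0,0],[1,0,0.1,0.05,0,0,0],[1,0,0.1,0.05,0,0,0],[1,0,0.1,0.05,0,0,0],[1,0,0.1,0.05,0,0,0],[1,0,0.1,0.05,0,0,0],[1,0,0.1,0.05,0,0,0]]]'
python3 - <<'E'
from h import *
plan([.5004,-.2016,.152],68.6,1)
E
```

```text
t: 17.95
tool_pos: [0.5005, -0.2017, 0.1519]
orientation: [-1.373, -0.937, 0.928]
force: [-3.0, 1.9, 9.7]
opening: 0.0136
t 17.95 p [ 0.5005 -0.2017  0.1519] yaw 68.68 -> 68.6 tilt 0.68 F [-3.02  1.87  9.67] op 0.0136 q [-0.48  0.01  1.76 -0.    1.36 -1.68]
world d(mm) [-0.1  0.1  0.1] tool d(cm) [ 0.   -0.01  0.01] turn [ 0.68  0.08 -0.07]
[0.0, -0.01, 0.01] [0.7, 0.1, -0.1]
```

Fully down on the rim (about 11 N). Turning clockwise (+wy) while holding the push.

```bash
python3 -m creep '[[[1,-0.01,0.1,0,0.1,2,0],[1,-0.01,0.1,0,0.1,3,0],[1,-0.01,0.1,0,0.1,3,0],[1,-0.01,0.1,0,0.1,3,0],[1,-0.01,0.1,0,0.1,3,0],[1,-0.01,0.1,0,0.1,3,0],[1,-0.01,0.1,0,0.1,2,0],[1,0,0.1,0,0,0,0]]]'
python3 - <<'E'
from h import *
from plant import readout
plan([.4998,-.2024,.152],19.5,1)
print(readout.read_state()["wrist_torque"])
E
```

```text
t: 18.75
tool_pos: [0.5016, -0.203, 0.1519]
orientation: [-1.469, -0.67, 0.665]
force: [-7.0, 2.3, 12.5]
opening: 0.0136
t 18.75 p [ 0.5016 -0.203   0.1519] yaw 48.96 -> 19.5 tilt 0.27 F [-7.02  2.31 12.51] op 0.0136 q [-0.48  0.02  1.75  0.    1.37 -1.33]
world d(mm) [-1.8  0.6  0.1] tool d(cm) [-0.08 -0.01  0.17] turn [ 0.23 29.46  0.15]
[-0.08, -0.01, 0.17] [0.1, 8.0, 0.0]
[0.48936293 1.22042277 0.08893803]
```

```bash
python3 -m creep '[[[1,0,0.1,0.05,0,2,0],[1,-0.01,0.1,0.05,0,3,0],[1,-0.01,0.1,0.05,0.1,3,0],[1,-0.01,0.1,0.05,0.1,3,0],[1,-0.01,0.1,0.05,0.1,3,0],[1,-0.01,0.1,0.05,0.1,3,0],[1,-0.01,0.1,0.03,0.1,2,0],[1,0,0.1,0.02,0,0,0]]]'
python3 - <<'E'
from h import *
from plant import readout
plan([.4998,-.2024,.152],19.5,1)
print(readout.read_state()["wrist_torque"])
E
```

```text
t: 19.55
tool_pos: [0.5011, -0.203, 0.152]
orientation: [-1.536, -0.404, 0.396]
force: [-5.7, 2.9, 11.7]
opening: 0.0137
t 19.55 p [ 0.5011 -0.203   0.152 ] yaw 29.24 -> 19.5 tilt 0.32 F [-5.66  2.87 11.7 ] op 0.0137 q [-0.48  0.02  1.75  0.    1.37 -0.99]
world d(mm) [-1.3  0.6  0. ] tool d(cm) [-0.08 -0.01  0.11] turn [0.18 9.74 0.26]
[-0.08, -0.01, 0.11] [0.1, 8.0, 0.2]
[0.37257398 1.22359487 0.11235621]
```

```bash
python3 -m creep '[[[1,-0.03,0.1,0.04,0,2,0],[1,-0.03,0.1,0.04,0,3,0],[1,-0.02,0.1,0.03,0,3,0],[1,-0.01,0.1,0.03,0,2,0],[1,0,0.1,0.03,0.1,0,0.1],[1,0,0.1,0.02,0,0,0],[1,0,0.1,0.02,0,0,0],[1,0,0.1,0.02,0,0,0]]]'
python3 - <<'E'
from h import *
from plant import readout
plan([.4998,-.2024,.152],19.5,1)
print(readout.read_state()["wrist_torque"])
E
```

```text
t: 20.35
tool_pos: [0.5008, -0.2034, 0.1519]
orientation: [-1.562, -0.264, 0.254]
force: [-5.3, 1.3, 11.3]
opening: 0.014
t 20.35 p [ 0.5008 -0.2034  0.1519] yaw 18.88 -> 19.5 tilt 0.55 F [-5.35  1.33 11.3 ] op 0.014 q [-0.48  0.01  1.76 -0.    1.36 -0.81]
world d(mm) [-1.   1.   0.1] tool d(cm) [-0.06 -0.01  0.13] turn [ 0.46 -0.62  0.3 ]
[-0.06, -0.01, 0.13] [0.5, -0.6, 0.3]
[0.36592652 1.2747454  0.15824765]
```

Turned 0.87 rad. Now easing up about 4 mm so the lugs rise into the pockets before I open.

```bash
python3 -m creep '[[[1,-0.02,-0.05,0.02,0,0,0],[1,-0.02,-0.1,0.02,0.1,0,0.1],[1,0,-0.1,0,0.1,0,0.1],[1,0,-0.1,0,0.1,0,0],[1,0,-0.05,0,0,0,0],[1,0,0,0,0,0,0],[1,0,0,0,0,0,0],[1,0,0,0,0,0,0]]]'
python3 - <<'E'
from h import *
from plant import readout
plan([.4998,-.2024,.1563],19.5,1)
print(readout.read_state()["wrist_torque"])
E
```

```text
t: 21.15
tool_pos: [0.5007, -0.2035, 0.1559]
orientation: [-1.558, -0.261, 0.257]
force: [-1.1, 1.7, 2.9]
opening: 0.0135
t 21.15 p [ 0.5007 -0.2035  0.1559] yaw 18.88 -> 19.5 tilt 0.23 F [-1.08  1.67  2.93] op 0.0135 q [-0.48  0.01  1.75 -0.    1.38 -0.81]
world d(mm) [-0.9  1.1  0.4] tool d(cm) [-0.05 -0.04  0.13] turn [ 0.18 -0.62  0.13]
[-0.05, -0.04, 0.13] [0.2, -0.6, 0.1]
[ 0.04326715  0.24651079 -0.01263717]
```

```bash
python3 -m creep '[[[1,0,-0.03,0,0,0,0],[0.8,0,0,0,0,0,0],[0.7,0,0,0,0,0,0],[0.5,0,0,0,0,0,0],[0.5,0,0,0,0,0,0],[0.5,0,0,0,0,0,0],[0.5,0,0,0,0,0,0],[0.5,0,0,0,0,0,0]]]'
python3 - <<'E'
from h import *
plan([.4998,-.2024,.1563],19.5,1)
E
```

```text
t: 21.95
tool_pos: [0.5001, -0.2032, 0.1547]
orientation: [-1.557, -0.26, 0.258]
force: [-0.0, -0.3, 0.3]
opening: 0.0468
t 21.95 p [ 0.5001 -0.2032  0.1547] yaw 18.88 -> 19.5 tilt 0.13 F [-0.04 -0.31  0.29] op 0.0468 q [-0.48  0.01  1.75 -0.    1.38 -0.81]
world d(mm) [-0.3  0.8  1.6] tool d(cm) [-0.   -0.16  0.09] turn [ 0.11 -0.62  0.06]
[0.0, -0.16, 0.09] [0.1, -0.6, 0.1]
```

Released. Retreating up and looking.

```bash
python3 -m creep '[[[0.5,0,-0.5,0,0,0,0],[0.5,0,-1.5,0,0,0,0],[0.5,0,-2.5,0,0,0,0],[0.5,0,-2.5,0,0,0,0],[0.5,0,-2.5,0,0,0,0],[0.5,0,-1.5,0,0,0,0],[0.5,0,-0.5,0,0,0,0],[0.5,0,0,0,0,0,0]]]'
python3 - <<'E'
from h import *
from plant import optics
plan([.4998,-.2024,.25],19.5,1)
c=optics.read_camera("wrist"); P=cloud(c); hsv=cv2.cvtColor(c["frame"],cv2.COLOR_RGB2HSV)
cv2.imwrite("pics/w3.png",c["frame"][:,:,::-1])
near=(c["depth"]>0)&(np.hypot(P[...,0]-.4993,P[...,1]+.2014)<.036)&(hsv[...,1]<70)
for lo,hi in ((.158,.175),(.133,.149)):
    m=near&(P[...,2]>lo)&(P[...,2]<hi); X=(P[m][:,:2]*1000).astype(np.float32)
    print(m.sum(),np.percentile(P[m][:,2],[10,50,90]),cv2.minAreaRect(X),cv2.minEnclosingCircle(X))
E
```

```text
t: 22.75
tool_pos: [0.5001, -0.2031, 0.2816]
orientation: [-1.56, -0.263, 0.255]
force: [-0.0, 0.5, -0.1]
opening: 0.0465
t 22.75 p [ 0.5001 -0.2031  0.2816] yaw 18.88 -> 19.5 tilt 0.38 F [-0.02  0.52 -0.06] op 0.0465 q [-0.48 -0.06  1.58 -0.    1.61 -0.81]
world d(mm) [ -0.3   0.7 -31.6] tool d(cm) [-0.02  3.16  0.09] turn [ 0.29 -0.62  0.24]
[-0.02, 3.16, 0.09] [0.3, -0.6, 0.2]
982 [0.16542615 0.16649441 0.16742058] ((500.70928955078125, -202.21730041503906), (13.480816841125488, 45.95406723022461), 18.70271110534668) ((500.5260009765625, -202.3358612060547), 23.430540084838867)
2625 [0.13766293 0.13865034 0.13957072] ((500.29888916015625, -201.7032470703125), (59.37882995605469, 57.87543869018555), 17.636560440063477) ((500.6497497558594, -202.28749084472656), 29.896808624267578)
```

View pics/w3.png

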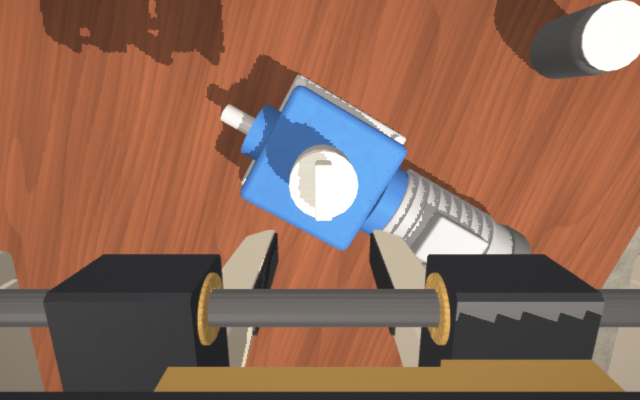

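The picture shows the cap in the neck at (323,183), with the gripper clear of it. The head top is at 0.1387 m, so the cap centre is about 12.4 mm above the rim. That's the locked height. Handing in.

```bash
python3 -c "
from plant import robot
print(robot.close_job())"
```

```text
the job is handed in; nothing more can be done
None
```

The filler cap is locked in the gear reducer's neck and released, and the job is handed in at about 23 s of the 61 s allowed. The hand-in reports no verdict.

- **What I did:** I pinched the cap by its grip bar in the block, measured the slot angle with the wrist camera (about -21° world), and lowered the cap until the lugs dropped into the slots. I then pushed it down to the rim against the spring, turned it 0.87 rad clockwise, eased up and opened the fingers.
- **Last checks:**
  - The cap centre is about 12.4 mm above the rim, against 12.3 mm expected when locked.
  - It is about 1.5 mm from the neck's measured axis (limit 4 mm).
  - The bar stayed at -71° world, about 60° from the reducer's x axis.
  - The gripper is clear, with about 0.5 N (noise level) at the wrist.
- **Forces:** The highest wrist reading I saw was about 15 N, with up to about 7 N sideways while turning. I only read forces at the end of each move, so any short peak in between was not seen.
- **Not checked:** I did not measure the bystanders' positions again. The arm passed well above them and I saw no sign of contact.

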